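# Fetch the buffer bottle from behind the others

### The job

The small white buffer bottle stands boxed in at the back of the grey bottle bay. Clear the two taller bottles in front of it onto the steel tray, then stand the white bottle upright on the middle of the stirrer's round black plate, and then put the two tall bottles back in the bay, each upright where it stood at the start. Let no bottle tip over and leave the two small vials on the table alone.

Things in the scene. Friction and masses are not known exactly. Their poses are not given: they have to be found in the camera images.
- white_mid (a point): The thing to fetch: small white bottle with a white cap and a red stripe round the foot, 30 mm across, 52 mm tall (the cap, 25 mm across, is the top 12 mm), about 35 g. The point is its centre, 26 mm above its underside; z is its upward axis. It starts in the nook of the bay, on the bay's 4 mm floor.
- milky_mid (a point): First tall bottle: milky white with a grey cap and a green stripe round the foot, 33 mm across, 83 mm tall (the cap, 26 mm across, is the top 13 mm), about 45 g. The point is its centre, 41.5 mm above its underside; z is its upward axis. It starts at the front of the bay, to the left or to the right.
- amber_mid (a point): Second tall bottle: brown glass with a paper label and a blue cap, 33 mm across, 83 mm tall (the cap, 26 mm across, is the top 18 mm), about 50 g. The point is its centre, 41.5 mm above its underside; z is its upward axis. It starts at the front of the bay, on the other side from the milky bottle, with about 7 mm between the two.
- bay: Grey plastic bottle bay, fixed; open front towards its -x. Origin on the table under the white bottle's place (x = y = 0, within 2 mm). Floor 4 mm thick, x -60 to 70, y -50 to 50 mm, outer lips 14 mm high. The white bottle stands in a nook: cheek walls' inner faces at y = +-22 mm from x = -14 mm back, back wall's inner face at x = 65 mm, wall tops 50 mm above the table.
- bay_front (a point): Point on the bay's floor, 4 mm above the table, midway between the two tall bottles' places, which are 20 mm to either side along the bay's y axis (within 2 mm) and 38 mm before the white bottle's. Nook walls leave finger room only before and behind the white bottle, once both tall ones are gone. The tall ones' caps can be gripped along the bay's x, fingertips above the white bottle (top 56 mm up).
- tray: Shallow open steel tray, the side area, fixed to the table: 110 mm (its x) by 140 mm (its y), rim 10 mm high, walls and floor 3 mm thick. Its origin lies on the table under its centre. Big enough for both tall bottles side by side along its y axis.
- plate_centre (a point): Centre of the top of the stirrer's round black plate (88 mm across, with a thin yellow ring 40 mm across round its centre), 44 mm above the table. The stirrer is a white block 110 x 110 mm with a small black knob in front, fixed to the table.
- red_cap_mid (a point): Bystander, leave it: amber vial with a red cap, 25 mm across, 60 mm tall, loose on the table. The point is its centre, 30 mm up.
- red_band_mid (a point): Bystander, leave it: white vial with a white cap and a red band at the shoulder, 27 mm across, 70 mm tall, loose on the table. The point is its centre, 35 mm up.

How it is judged:
By the outcome, as a careful person would: the job done as asked, in the order asked, and still so for the second after the job is handed in, with the robot touching nothing.
It also fails if it takes over 115 s, if anything falls off the work surface, if the arm or the gripper's body presses on something with over 40 N, if the wrist force passes 120 N, or if a joint passes its speed limit or range.

### The arm

A 7-joint arm with a two-finger parallel gripper is mounted at the origin on a cart in front of the work surface, level with it; the furniture and walls round the work are solid. World frame = base frame: x ahead of the robot, y to its left, z up, the work surface at z = 0. Lengths are in m, angles in rad, forces in N, time in s.
With the tool pointing down it reaches from about 0.425 to 0.925 m from the base axis. Payload 6.8 kg.
Tool frame: the origin (TCP) lies on the centre line of the jaws, within the pads' length; the fingertips stand 14 mm ahead of it and the grasp point (between the pads) lies 5 mm behind it (r.nose_length is the distance from the TCP to the fingertips, in m); z points along the fingers, y is the direction in which the jaws open and shut (so a half turn about z gives the same grasp; the last joint's range is limited). The gripper opens to 85 mm and grips with 20 to 120 N. Pads are 22 mm wide; open, the fingers measure 114 mm over their backs; the gripper's body (76 mm by 85 mm) begins 54 mm behind the grasp point. The pads swing forward as they close: fully open they stand 13 mm farther back than shut.
Start: joints at [1.148, 0.477, 0.022, 1.555, -0.011, 1.109, -0.083], TCP at [0.209, -0.642, 0.225] pointing down, gripper open.
Joint ranges: [-2.96, 2.96], [-0.34, 2.1], [-1.41, 1.46], [0.24, 2.44], [-1.37, 4.51], [0.17, 1.92], [-2.96, 2.96]. Speed limits (rad/s): [2.39, 2.39, 3.14, 3.14, 3.14, 3.14, 3.14].

### API

Orientations are given as a rotation vector (axis times angle).
In Python, from bench import r, imaging, look_for, outline_of gives the robot as it stands. The module is installed in compiled form; this text tells all that it offers.
- The arm moves only by the tool carry_out, never from a script. Its arguments are lists of equal length, an entry for each row: "offset": the shift along the tool's x, y, z as a fraction of full scale, a list of three; "turn": the turn, a rotation vector about the tool's x, y, z as a fraction of full scale, a list of three. A call has 1 to 8 rows; each row is the pose to reach, as a shift and turn from the pose commanded when the call began, along the tool's axes at that moment; what a row does not reach only later rows make up. Full scale, the value 1, is 0.5 m for a shift and 1.5 rad for a turn. A row lasts 1/10 s, in which the tool goes at most 50 mm and 8.59 degrees, less where a joint would pass 70% of its speed; a pose out of reach is approached as far as the arm can. A call with a number of a shift or a turn outside -1 to 1 is refused whole. A call with a gripper value outside its range is refused whole. "hand" is the closure, from 0 (fully open) to 1 (shut), set as the call begins (left out, the last holds). The fingers move at their own pace and stop on an object; "force" is the grip in N (left out, the last holds). Time passes only in rows, so rows that repeat a pose let the fingers close. It gives the time, the measured TCP pose, the force and the opening at its end, in the units of the state.
- r.get_obs(): the state, without advancing time (a new reading comes with each control period).
- imaging.grab_frame(name): name is "side" or "top" or "wrist"; returns a dict with "pixels" (420x560x3 uint8, red, green, blue), "fx", "fy", "cx", "cy" (pixels), "R" (3x3) and "t" (3): a world point X has camera coordinates R X + t. Camera axes: x right, y down, z forward; pixel columns grow to the right and rows downward; lengths in m; the calibration is good to about 2 mm. A picture is of the moment at which its call begins. There is no depth.
- r.hand_in(): hands the job in, once; it reports no verdict.
Trained networks look in the newest picture that a camera, given by its name, has taken for a name from the list of things; names that differ only in an ending like _2 or _b are one class to them, and where a whole thing is asked for, a point or a joint stands for the part that bears it (a point fixed in the world has none). Each returns a list of dicts, best first, with "score" (0 to 1); they miss things now and then, are a little off and sometimes report something else, mostly with a low value. They report only what shows in the picture. A call takes as long as a camera call.
- look_for(query, camera): "xyz" ([x, y, z] in m, in the coordinates of the camera as it stood for that picture, good to about 4 mm: the middle of the surface that is visible of it).
- outline_of(query, camera): "region" (420x560 bool, what is visible of it).
The state is a dict: "clock": time; "joints": joint angles; "qvel": joint speeds; "tau": joint torques, N m; "tcp_pos": TCP position; "orientation": TCP orientation; "contact_force": force on the tool from outside, world axes, zero at the start; "moment": the same for the moment, N m; "grip_width": finger opening in m.
Only numpy, scipy, OpenCV 4.12 (cv2) and the standard library are available. Lean on these libraries where they do the work, as an engineer would, in place of code of your own. Each camera call takes 0.05 s, during which the arm holds its last target. There are 200 camera calls.

## Working session

There is one attempt and no reset: what is moved stays moved. The work goes in short steps, Python scripts to look and compute and a tool call to move; the robot and the scene stay as the last step left them, time stands still between calls to the robot, and variables do not carry over. Pictures are saved under pics/ and viewed, about 12 in all and at most 16, crops included, and the job is handed in when it is done.

Besides the shell and the picture viewer there is one more tool, called after "Request:" in YAML: its name, and indented under it one key for each argument. carry_out: Moves the arm, as the interface text tells. Shift numbers are shares of 0.5 m and turn numbers shares of 1.5 rad, none past 1 either way. Its arguments: {"type":"object","properties":{"offset":{"type":"array","items":{"type":"array","items":{"type":"number","minimum":-1,"maximum":1}}},"turn":{"type":"array","items":{"type":"array","items":{"type":"number","minimum":-1,"maximum":1}}},"hand":{"type":"number"},"force":{"type":"number"}},"required":["offset","turn"]}

```bash
mkdir -p pics
cat > h.py <<'E'
import numpy as np, cv2
from bench import r, imaging, look_for, outline_of
from scipy.spatial.transform import Rotation as Ro
def world(f,p): return np.array(f["R"]).T@(np.array(p)-np.array(f["t"]))
def pix(f,X):
    c=np.array(f["R"])@np.array(X)+np.array(f["t"]); return np.array([f["fx"]*c[0]/c[2]+f["cx"],f["fy"]*c[1]/c[2]+f["cy"]])
def onplane(f,uv,z):
    R=np.array(f["R"]);t=np.array(f["t"]);C=-R.T@t
    d=R.T@np.array([(uv[0]-f["cx"])/f["fx"],(uv[1]-f["cy"])/f["fy"],1]); return C+d*(z-C[2])/d[2]
def save(f,n): cv2.imwrite(f"pics/{n}.png",np.ascontiguousarray(f["pixels"][:,:,::-1]))
def tool(): 
    o=r.get_obs(); return np.array(o["tcp_pos"]),Ro.from_rotvec(o["orientation"])
E
cat > a.py <<'E'
from h import *
np.set_printoptions(precision=4,suppress=True)
o=r.get_obs(); print(o["tcp_pos"],Ro.from_rotvec(o["orientation"]).as_matrix(),r.nose_length)
for c in ["top","side"]:
    f=imaging.grab_frame(c); save(f,c+"0"); print(c,"cam at",-np.array(f["R"]).T@f["t"])
    for q in ["white_mid","milky_mid","amber_mid","bay","bay_front","tray","plate_centre","red_cap_mid","red_band_mid"]:
        for d in look_for(q,c)[:2]: print(q,round(d["score"],2),world(f,d["xyz"]),pix(f,world(f,d["xyz"])).round())
E
python3 a.py
```

```text
[ 0.2088 -0.6412  0.2235] [[ 0.9509  0.3096 -0.0007]
 [ 0.3096 -0.9509  0.0017]
 [-0.0001 -0.0018 -1.    ]] 0.014
top cam at [ 0.3649 -0.1106  0.8971]
white_mid 0.67 [ 0.5921 -0.1788  0.0536] [322. 203.]
white_mid 0.4 [ 0.6651 -0.068   0.0511] [276. 167.]
milky_mid 0.84 [ 0.5573 -0.2006  0.064 ] [331. 218.]
amber_mid 0.71 [ 0.5454 -0.1692  0.0733] [316. 221.]
bay 0.9 [ 0.6228 -0.1701  0.0052] [317. 195.]
bay_front 0.87 [ 0.6233 -0.1714  0.0067] [318. 195.]
bay_front 0.37 [ 0.546  -0.1672  0.0732] [316. 221.]
tray 0.64 [ 0.7021  0.0805 -0.0008] [217. 154.]
tray 0.39 [ 0.6624 -0.0654  0.0504] [275. 168.]
plate_centre 0.61 [ 0.4017 -0.2521  0.0366] [347. 293.]
red_cap_mid 0.72 [ 0.6648 -0.0688  0.0512] [276. 167.]
red_band_mid 0.53 [ 0.5379 -0.2987  0.0603] [375. 232.]
side cam at [ 0.4958 -0.9295  0.5557]
white_mid 0.65 [ 0.5857 -0.1909  0.0413] [297. 236.]
milky_mid 0.65 [ 0.561  -0.2175  0.0544] [285. 239.]
amber_mid 0.92 [ 0.5461 -0.1771  0.0656] [275. 221.]
bay 0.83 [ 0.6251 -0.2011  0.0218] [320. 247.]
bay_front 0.75 [ 0.6267 -0.2026  0.0217] [321. 248.]
bay_front 0.58 [ 0.5586 -0.2159  0.0545] [283. 239.]
tray 0.85 [0.709  0.0817 0.0012] [337. 181.]
plate_centre 0.74 [ 0.4039 -0.2781  0.038 ] [192. 274.]
red_cap_mid 0.74 [ 0.6606 -0.0748  0.0402] [328. 202.]
red_band_mid 0.63 [ 0.544  -0.3084  0.0437] [279. 278.]
```

```bash
python3 -c "
import cv2
t=cv2.imread('pics/top0.png');s=cv2.imread('pics/side0.png')
cv2.imwrite('pics/t1.png',cv2.resize(t[120:320,180:440],None,fx=3,fy=3,interpolation=2))
cv2.imwrite('pics/s1.png',cv2.resize(s[140:340,150:410],None,fx=3,fy=3,interpolation=2))"
```

```text
(no output)
```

View pics/t1.png

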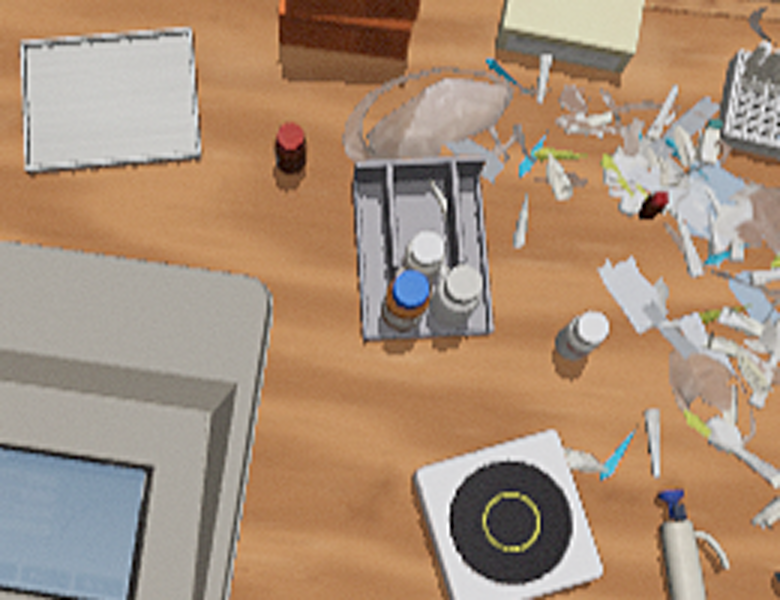

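View pics/s1.png

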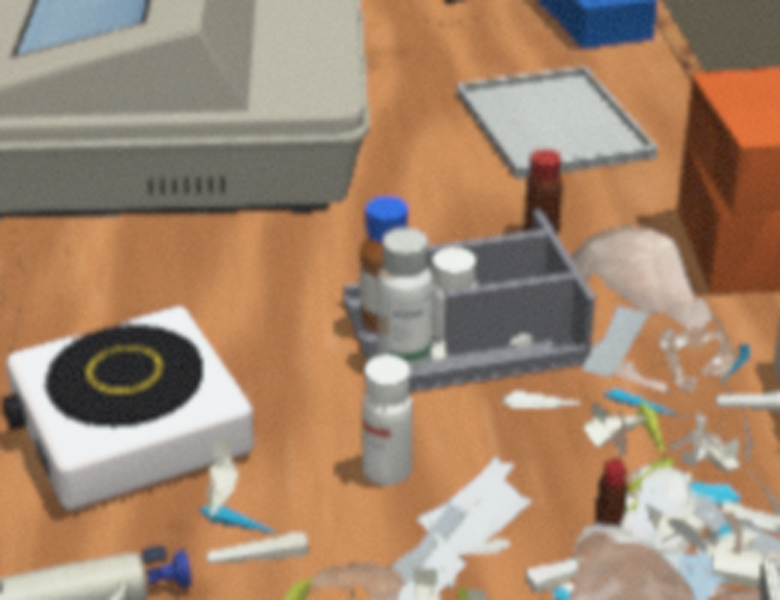

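Top crop: amber cap is at (410,290), milky cap at (462,285) and white cap at (427,248). The tray is top left and the plate at (511,522); a tall instrument stands on the left. In the side crop, the cap tops are at amber (387,205), milky (406,240) and white (454,257).

```bash
cat > b.py <<'E'
from h import *
from scipy.optimize import least_squares
np.set_printoptions(precision=4,suppress=True)
T=imaging.grab_frame("top");S=imaging.grab_frame("side")
ft=lambda p:np.array(p)/3+[180-.33,120-.33]
fs=lambda p:np.array(p)/3+[150-.33,140-.33]
for n,a,b,z in [("amber",(411,287),(387,207),.087),("milky",(463,281),(406,240),.087),("white",(428,246),(454,258),.056),("plate",(511,522),(124,369),.044)]:
    P=least_squares(lambda X:np.r_[pix(T,X)-ft(a),pix(S,X)-fs(b)],[.55,-.2,.07])
    print(n,"top",onplane(T,ft(a),z),"side",onplane(S,fs(b),z),"tri",P.x,P.cost)
def fitbox(obs,x0):
    def res(p):
        c,s=np.cos(p[2]),np.sin(p[2])
        return np.concatenate([pix(f,[p[0]+c*l[0]-s*l[1],p[1]+s*l[0]+c*l[1],l[2]])-uv for f,l,uv in obs])
    q=least_squares(res,x0);print(q.x,np.degrees(q.x[2]),res(q.x).round(1))
print("tray")
fitbox([(T,(.055,.07,.01),ft((23,40))),(T,(.055,-.07,.01),ft((192,30))),(T,(-.055,-.07,.01),ft((200,157))),(T,(-.055,.07,.01),ft((28,170))),
 (S,(-.055,.07,.01),fs((459,90))),(S,(.055,.07,.01),fs((588,70))),(S,(.055,-.07,.01),fs((655,152))),(S,(-.055,-.07,.01),fs((517,172)))],[.7,.08,0])
print("bay")
fitbox([(T,(-.06,.05,.002),ft((364,340))),(T,(-.06,-.05,.002),ft((493,333))),(T,(.07,.05,.05),ft((355,162))),(T,(.07,-.05,.05),ft((485,160)))],[.6,-.18,0])
E
python3 b.py
```

```text
amber top [ 0.5543 -0.1677  0.087 ] side [ 0.5543 -0.1691  0.087 ] tri [ 0.5544 -0.1677  0.0862] 0.0013270600541790824
milky top [ 0.5626 -0.2038  0.087 ] side [ 0.5622 -0.206   0.087 ] tri [ 0.5626 -0.2039  0.0857] 0.016784845523520945
white top [ 0.5938 -0.1796  0.056 ] side [ 0.5934 -0.1803  0.056 ] tri [ 0.5936 -0.1796  0.0556] 0.012121371517054825
plate top [ 0.4014 -0.2564  0.044 ] side [ 0.4014 -0.2568  0.044 ] tri [ 0.4014 -0.2564  0.0437] 0.00022055124077818952
tray
[0.701  0.0781 0.1823] 10.44449024391115 [ 0.2  0.3  1.3 -0.4  1.2  0.1 -0.4 -0.  -0.6 -2.  -0.3 -0.9  0.9 -1.
 -0.6 -0.9]
bay
[ 0.5938 -0.1803  0.1636] 9.375360683561473 [-0.3  0.8 -0.2  0.8 -0.1  0.   0.6 -1.7]
```

```bash
cat > go.py <<'E'
import sys
from h import *
np.set_printoptions(precision=4,suppress=True)
# usage: go.py x y z yawdeg(tool y axis dir)
x,y,z,w=map(float,sys.argv[1:5]);p,R=tool()
c,s=np.cos(np.radians(w)),np.sin(np.radians(w))
G=Ro.from_matrix(np.array([[-s,c,0],[c,s,0],[0,0,-1]]).T) if 0 else Ro.from_matrix(np.column_stack([[-s,c,0],[c,s,0],[0,0,-1]]))
print("offset",R.inv().apply(np.array([x,y,z])-p)/.5,"turn",(R.inv()*G).as_rotvec()/1.5, "p",p)
E
python3 go.py .5543 -.168 .2 10
python3 - <<'E'
import sys
sys.path.insert(0,'.')
E
```

```text
offset [ 0.9501 -0.6873  0.049 ] turn [ 0.     -0.     -0.9537] p [ 0.209  -0.6418  0.2245]
```

Request:
carry_out:
  offset:
    - [0.05,-0.035,0]
    - [0.14,-0.1,0]
    - [0.23,-0.165,0]
    - [0.32,-0.23,0]
    - [0.41,-0.3,0]
    - [0.5,-0.36,0]
    - [0.59,-0.43,0.02]
    - [0.67,-0.485,0.03]
  turn:
    - [0,0,-0.06]
    - [0,0,-0.14]
    - [0,0,-0.22]
    - [0,0,-0.3]
    - [0,0,-0.38]
    - [0,0,-0.46]
    - [0,0,-0.54]
    - [0,0,-0.62]
  hand: 0
  force: 30

```text
clock: 1.9
tcp_pos: [0.4334, -0.3331, 0.2136]
orientation: [2.547, 1.837, 0.0]
contact_force: [-0.3, 0.1, -0.6]
grip_width: 0.0852
```

```bash
python3 go.py .5543 -.168 .2 10
```

```text
offset [0.3897 0.1251 0.0271] turn [ 0.0006  0.0006 -0.3306] p [ 0.4334 -0.3331  0.2136]
```

Request:
carry_out:
  offset:
    - [0.08,0.025,0]
    - [0.16,0.05,0]
    - [0.24,0.08,0.01]
    - [0.31,0.1,0.02]
    - [0.36,0.115,0.025]
    - [0.39,0.125,0.027]
    - [0.39,0.125,0.027]
    - [0.39,0.125,0.027]
  turn:
    - [0,0,-0.07]
    - [0,0,-0.15]
    - [0,0,-0.22]
    - [0,0,-0.28]
    - [0,0,-0.33]
    - [0,0,-0.33]
    - [0,0,-0.33]
    - [0,0,-0.33]

```text
clock: 2.7
tcp_pos: [0.5535, -0.1713, 0.1997]
orientation: [2.029, 2.398, -0.002]
contact_force: [-0.1, -0.6, -0.1]
grip_width: 0.0852
```

```bash
cat > c.py <<'E'
from h import *
np.set_printoptions(precision=4,suppress=True)
f=imaging.grab_frame("wrist");save(f,"w1");print(-np.array(f["R"]).T@f["t"],tool()[0])
for X in [(.5543,-.168,.087),(.5624,-.204,.087),(.5936,-.18,.056)]: print(pix(f,X))
for q in ["white_mid","milky_mid","amber_mid"]:
    for d in look_for(q,"wrist")[:2]: print(q,round(d["score"],2),world(f,d["xyz"]),pix(f,world(f,d["xyz"])))
E
python3 c.py; python3 go.py .5543 -.168 .2 10
```

```text
[ 0.5407 -0.0982  0.3491] [ 0.5533 -0.1719  0.1997]
[283.0205 199.4908]
[285.1238 238.0369]
[319.4718 209.0704]
white_mid 0.69 [ 0.587  -0.1767  0.0527] [313.3177 203.9589]
milky_mid 0.57 [ 0.5588 -0.2013  0.0861] [281.7535 234.4049]
amber_mid 0.62 [ 0.549  -0.1627  0.0877] [278.0438 192.9676]
offset [ 0.0071  0.0031 -0.0004] turn [-0.0003  0.0005 -0.0058] p [ 0.5534 -0.1717  0.1998]
```

View pics/w1.png

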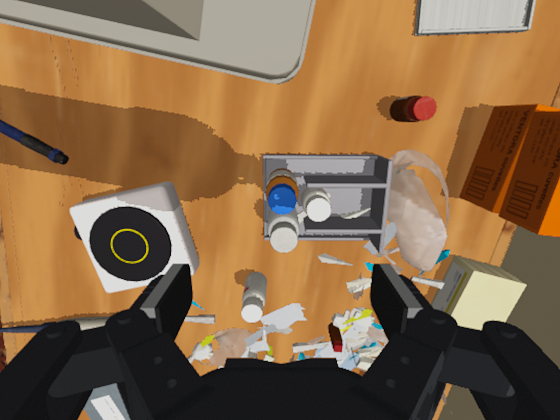

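Wrist view: amber cap at (283,200), milky cap at (284,237) and white cap at (317,206). These match my predicted positions, so I'm descending on the amber cap.

Request:
carry_out:
  offset:
    - [0.007,0.003,0.05]
    - [0.007,0.003,0.11]
    - [0.007,0.003,0.17]
    - [0.007,0.003,0.21]
    - [0.007,0.003,0.232]
    - [0.007,0.003,0.232]
  turn:
    - [0,0,-0.004]
    - [0,0,-0.004]
    - [0,0,-0.004]
    - [0,0,-0.004]
    - [0,0,-0.004]
    - [0,0,-0.004]

```text
clock: 3.5
tcp_pos: [0.5538, -0.1668, 0.0825]
orientation: [-2.019, -2.404, 0.002]
contact_force: [-0.1, 0.7, 0.6]
grip_width: 0.0855
```

Request:
carry_out:
  offset:
    - [0,0,0]
    - [0,0,0]
    - [0,0,0]
    - [0,0,0]
    - [0,0,0]
    - [0,0,0]
    - [0,0,0]
    - [0,0,0]
  turn:
    - [0,0,0]
    - [0,0,0]
    - [0,0,0]
    - [0,0,0]
    - [0,0,0]
    - [0,0,0]
    - [0,0,0]
    - [0,0,0]
  hand: 1
  force: 25

```text
clock: 4.3
tcp_pos: [0.555, -0.1663, 0.0836]
orientation: [-2.019, -2.407, 0.0]
contact_force: [0.2, -0.9, 0.4]
grip_width: -0.0002
```

Run:
```python
from h import *
f=imaging.grab_frame("side");g=imaging.grab_frame("wrist")
a=cv2.resize(f["pixels"][150:290,200:390],None,fx=3,fy=3,interpolation=2)
b=g["pixels"]
cv2.imwrite('pics/x1.png',np.ascontiguousarray(np.hstack([a[:420,:],cv2.resize(b[60:340,150:420],(220,228))] if 0 else [a[:,:,:]])[:,:,::-1]));save(g,"w2")
```

```text
(no output)
```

View pics/x1.png

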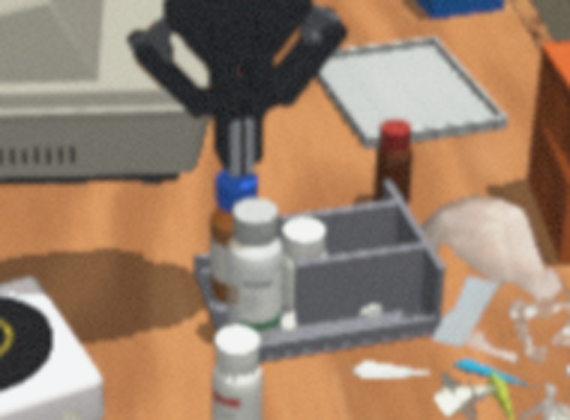

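View pics/w2.png

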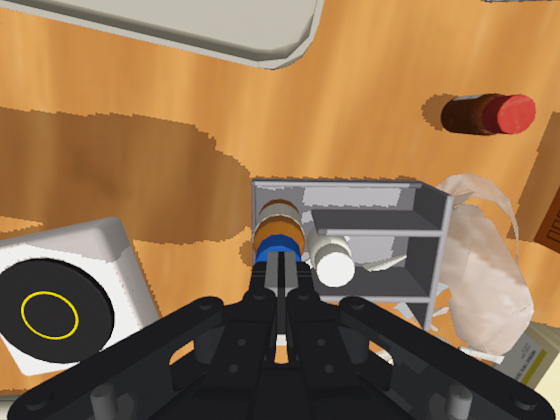

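Run:
```python
from h import *
S=imaging.grab_frame("side");W=imaging.grab_frame("wrist");p,R=tool()
print(p,"tcp->",pix(S,p)*3-[600,450],"tip->",pix(S,p+[0,0,-.014])*3-[600,450],"cap",pix(S,[.554,-.168,.087])*3-[600,450])
from scipy.optimize import least_squares
q=least_squares(lambda X:np.r_[pix(S,X)-(np.array([240,165])/3+[200,150]),pix(W,X)-[281,255]],p)
print(q.x,q.cost, pix(W,p+[0,0,-.014]))
d=[x for x in look_for("amber_mid","wrist")[:2]]
for x in d: print(x["score"],world(W,x["xyz"]))
```

```text
[ 0.5549822  -0.16622201  0.08367483] tcp-> [236.8680067  178.18159093] tip-> [236.97866683 198.05760909] cap [235.42980768 175.05022579]
[ 0.5537811  -0.16084878  0.08918208] 2.1294199778529035 [281.88857506 249.16238416]
```

Run:
```python
from h import *
S=imaging.grab_frame("side")["pixels"];W=cv2.imread('pics/w2.png')[:,:,::-1];T=imaging.grab_frame("top")["pixels"]
z=lambda a:cv2.resize(a,(260,400),interpolation=cv2.INTER_NEAREST)
cv2.imwrite('pics/x2.png',np.ascontiguousarray(np.hstack([z(S[180:245,260:302]),z(W[200:330,240:325]),z(T[190:255,295:337])])[:,:,::-1]))
```

```text
(no output)
```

View pics/x2.png

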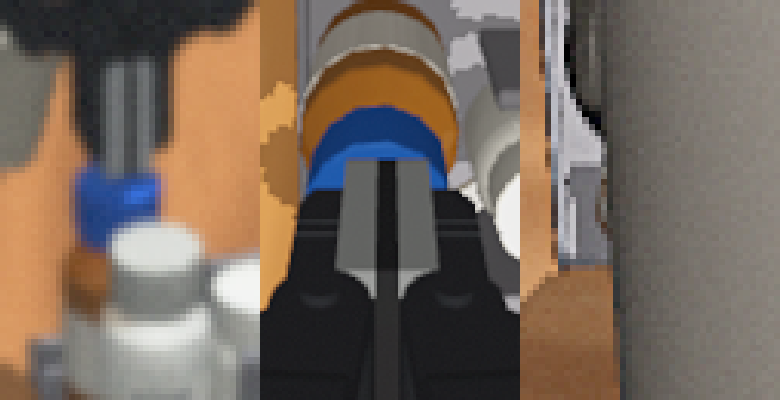

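The zoom shows the shut fingertips level with the cap top (side row about 209, wrist row about 251). The tips therefore sit about 14 mm higher than the given nose length implies. Nothing was disturbed, so I'll open, go 16 mm lower and grip again.

Request:
carry_out:
  offset:
    - [0,0,-0.03]
    - [0,0,-0.06]
    - [0,0,-0.06]
    - [0,0,-0.06]
    - [0,0,-0.06]
    - [0,0,-0.03]
    - [0,0,0.01]
    - [0,0,0.032]
  turn:
    - [0,0,0]
    - [0,0,0]
    - [0,0,0]
    - [0,0,0]
    - [0,0,0]
    - [0,0,0]
    - [0,0,0]
    - [0,0,0]
  hand: 0

```text
clock: 5.45
tcp_pos: [0.5533, -0.166, 0.065]
orientation: [-2.017, -2.405, 0.002]
contact_force: [0.4, -0.6, 0.2]
grip_width: 0.0855
```

Request:
carry_out:
  offset:
    - [0,0,0]
    - [0,0,0]
    - [0,0,0]
    - [0,0,0]
    - [0,0,0]
    - [0,0,0]
    - [0,0,0]
    - [0,0,0]
  turn:
    - [0,0,0]
    - [0,0,0]
    - [0,0,0]
    - [0,0,0]
    - [0,0,0]
    - [0,0,0]
    - [0,0,0]
    - [0,0,0]
  hand: 1
  force: 25

```text
clock: 6.25
tcp_pos: [0.5555, -0.1664, 0.0684]
orientation: [2.018, 2.406, 0.001]
contact_force: [-0.8, 0.3, 5.3]
grip_width: 0.0249
```

Request:
carry_out:
  offset:
    - [0,0,-0.01]
    - [0,0,-0.03]
    - [0,0,-0.07]
    - [0,0,-0.13]
    - [0,0,-0.19]
    - [0,0,-0.24]
    - [0,0,-0.27]
    - [0,0,-0.27]
  turn:
    - [0,0,0]
    - [0,0,0]
    - [0,0,0]
    - [0,0,0]
    - [0,0,0]
    - [0,0,0]
    - [0,0,0]
    - [0,0,0]

```text
clock: 7.05
tcp_pos: [0.5562, -0.1664, 0.205]
orientation: [2.017, 2.404, 0.003]
contact_force: [0.1, 0.4, -1.2]
grip_width: 0.0248
```

```bash
python3 - <<'E'
from h import *
f=imaging.grab_frame("side")
cv2.imwrite('pics/x3.png',cv2.resize(np.ascontiguousarray(f["pixels"][120:300,180:400,::-1]),None,fx=3,fy=3,interpolation=2))
E
python3 go.py .696 .107 .2 10.4
```

```text
offset [0.4894 0.3724 0.0066] turn [ 0.0008  0.0005 -0.0045] p [ 0.5552 -0.1664  0.2032]
```

View pics/x3.png

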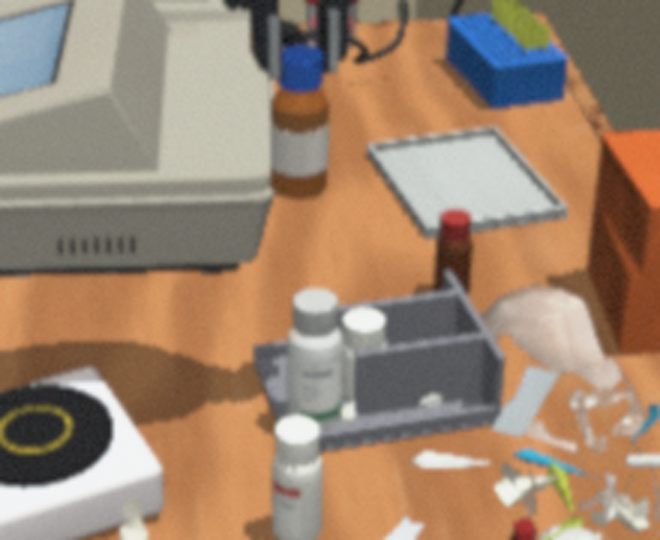

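The amber bottle hangs upright from the gripper and the milky and white bottles are undisturbed. Next I'll carry it to the +y half of the tray, going round the instrument's corner.

Request:
carry_out:
  offset:
    - [0.01,0.04,0]
    - [0.03,0.09,0]
    - [0.06,0.15,0]
    - [0.1,0.21,0]
    - [0.15,0.27,0]
    - [0.2,0.32,0]
    - [0.26,0.35,0]
    - [0.32,0.37,0]
  turn:
    - [0,0,0]
    - [0,0,0]
    - [0,0,0]
    - [0,0,0]
    - [0,0,0]
    - [0,0,0]
    - [0,0,0]
    - [0,0,0]

```text
clock: 7.9
tcp_pos: [0.709, 0.0249, 0.1997]
orientation: [-2.017, -2.405, 0.004]
contact_force: [-0.2, 0.2, -0.2]
grip_width: 0.0246
```

Request:
carry_out:
  offset:
    - [0.06,0,0]
    - [0.11,0,0]
    - [0.15,0,0]
    - [0.17,0,0.01]
    - [0.17,0,0.06]
    - [0.17,0,0.12]
    - [0.17,0,0.16]
    - [0.17,0,0.2]
  turn:
    - [0,0,0]
    - [0,0,0]
    - [0,0,0]
    - [0,0,0]
    - [0,0,0]
    - [0,0,0]
    - [0,0,0]
    - [0,0,0]

```text
clock: 8.7
tcp_pos: [0.694, 0.1054, 0.1003]
orientation: [-2.02, -2.405, 0.004]
contact_force: [-1.2, 0.0, 0.4]
grip_width: 0.0244
```

```bash
python3 go.py .696 .107 .068 10.4; python3 go.py .696 .107 .068 10.4
```

```text
offset [0.0026 0.0047 0.0645] turn [-0.0014  0.0008 -0.0053] p [0.694  0.1054 0.1003]
offset [0.0026 0.0047 0.0645] turn [-0.0014  0.0008 -0.0053] p [0.694  0.1054 0.1003]
```

Request:
carry_out:
  offset:
    - [0,0,0.02]
    - [0,0,0.04]
    - [0,0,0.052]
    - [0,0,0.058]
    - [0,0,0.062]
    - [0,0,0.064]
    - [0,0,0.064]
    - [0,0,0.064]
  turn:
    - [0,0,0]
    - [0,0,0]
    - [0,0,0]
    - [0,0,0]
    - [0,0,0]
    - [0,0,0]
    - [0,0,0]
    - [0,0,0]

```text
clock: 9.5
tcp_pos: [0.6948, 0.1073, 0.0712]
orientation: [2.018, 2.407, 0.001]
contact_force: [-0.0, -0.1, -0.7]
grip_width: 0.0247
```

Request:
carry_out:
  offset:
    - [0,0,0.002]
    - [0,0,0.002]
  turn:
    - [0,0,0]
    - [0,0,0]

```text
clock: 9.7
tcp_pos: [0.6945, 0.1072, 0.0697]
orientation: [2.019, 2.407, 0.0]
contact_force: [0.6, 0.2, -0.8]
grip_width: 0.0246
```

Request:
carry_out:
  offset:
    - [0,0,0.002]
    - [0,0,0.003]
    - [0,0,0.003]
  turn:
    - [0,0,0]
    - [0,0,0]
    - [0,0,0]

```text
clock: 10.0
tcp_pos: [0.6944, 0.1072, 0.068]
orientation: [-2.019, -2.407, 0.0]
contact_force: [-0.1, 0.1, -1.6]
grip_width: 0.0249
```

Request:
carry_out:
  offset:
    - [0,0,0.001]
    - [0,0,0.002]
    - [0,0,0.002]
  turn:
    - [0,0,0]
    - [0,0,0]
    - [0,0,0]

```text
clock: 10.3
tcp_pos: [0.6946, 0.1073, 0.0676]
orientation: [2.019, 2.407, 0.0]
contact_force: [-1.0, -0.1, 2.8]
grip_width: 0.0248
```

Request:
carry_out:
  offset:
    - [0,0,0]
    - [0,0,0]
    - [0,0,0]
    - [0,0,0]
    - [0,0,0]
    - [0,0,-0.03]
    - [0,0,-0.11]
    - [0,0,-0.2]
  turn:
    - [0,0,0]
    - [0,0,0]
    - [0,0,0]
    - [0,0,0]
    - [0,0,0]
    - [0,0,0]
    - [0,0,0]
    - [0,0,0]
  hand: 0

```text
clock: 11.1
tcp_pos: [0.6935, 0.107, 0.1679]
orientation: [-2.017, -2.406, 0.003]
contact_force: [1.3, 0.6, -0.1]
grip_width: 0.0854
```

```bash
python3 go.py .5625 -.2045 .18 10
```

```text
offset [-0.5678 -0.3667 -0.0234] turn [-0.0018 -0.0001  0.0005] p [0.6935 0.107  0.1679]
```

Request:
carry_out:
  offset:
    - [-0.05,-0.02,-0.04]
    - [-0.13,-0.05,-0.08]
    - [-0.22,-0.09,-0.09]
    - [-0.31,-0.15,-0.09]
    - [-0.4,-0.22,-0.08]
    - [-0.48,-0.29,-0.06]
    - [-0.54,-0.34,-0.04]
    - [-0.568,-0.365,-0.023]
  turn:
    - [0,0,0]
    - [0,0,0]
    - [0,0,0]
    - [0,0,0]
    - [0,0,0]
    - [0,0,0]
    - [0,0,0]
    - [0,0,0]

```text
clock: 11.9
tcp_pos: [0.5616, -0.2096, 0.1794]
orientation: [2.025, 2.4, -0.004]
contact_force: [0.1, -1.0, 0.2]
grip_width: 0.0852
```

Request:
carry_out:
  offset:
    - [0,0,0]
    - [0,0,0]
  turn:
    - [0,0,0]
    - [0,0,0]

```text
clock: 12.1
tcp_pos: [0.5644, -0.2044, 0.1797]
orientation: [2.02, 2.405, 0.001]
contact_force: [0.6, -0.0, 0.4]
grip_width: 0.0855
```

```bash
python3 go.py .5625 -.2045 .071 10
cat > d.py <<'E'
import sys
from h import *
T=imaging.grab_frame("top");S=imaging.grab_frame("side")
a=cv2.resize(T["pixels"][120:300,180:390],(400,343));b=cv2.resize(S["pixels"][140:320,180:390],(400,343))
cv2.imwrite(f'pics/{sys.argv[1]}.png',np.ascontiguousarray(np.hstack([a,b])[:,:,::-1]))
E
python3 d.py y1
```

```text
offset [ 0.0005 -0.0041  0.2174] turn [ 0.0008  0.0001 -0.0004] p [ 0.5644 -0.2044  0.1797]
```

View pics/y1.png

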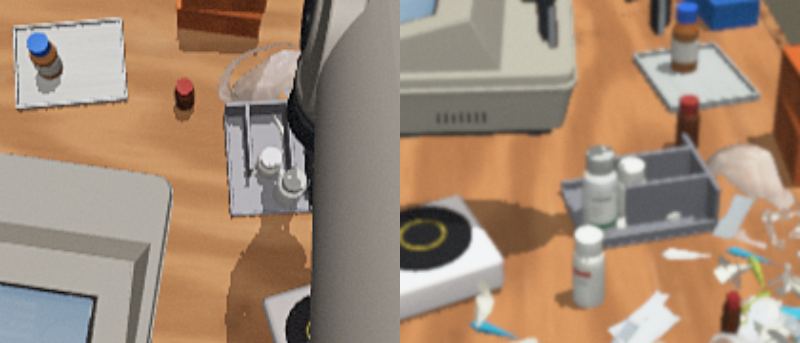

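Amber stands upright on the tray. Descending on the milky cap.

Request:
carry_out:
  offset:
    - [0,-0.002,0.05]
    - [0,-0.002,0.11]
    - [0,-0.002,0.17]
    - [0,-0.002,0.2]
    - [0,-0.002,0.216]
    - [0,-0.002,0.216]
    - [0,-0.002,0.216]
  turn:
    - [0,0,0]
    - [0,0,0]
    - [0,0,0]
    - [0,0,0]
    - [0,0,0]
    - [0,0,0]
    - [0,0,0]

```text
clock: 12.9
tcp_pos: [0.5644, -0.2042, 0.0719]
orientation: [2.017, 2.406, 0.001]
contact_force: [0.8, -0.0, -0.1]
grip_width: 0.0857
```

Request:
carry_out:
  offset:
    - [0,0,0]
    - [0,0,0]
    - [0,0,0]
    - [0,0,0]
    - [0,0,0]
    - [0,0,0]
    - [0,0,0]
    - [0,0,0]
  turn:
    - [0,0,0]
    - [0,0,0]
    - [0,0,0]
    - [0,0,0]
    - [0,0,0]
    - [0,0,0]
    - [0,0,0]
    - [0,0,0]
  hand: 1
  force: 25

```text
clock: 13.7
tcp_pos: [0.5635, -0.2046, 0.0711]
orientation: [2.018, 2.406, 0.0]
contact_force: [-0.2, 0.0, 6.1]
grip_width: 0.0247
```

Request:
carry_out:
  offset:
    - [0,0,-0.01]
    - [0,0,-0.03]
    - [0,0,-0.07]
    - [0,0,-0.13]
    - [0,0,-0.19]
    - [0,0,-0.24]
    - [0,0,-0.27]
    - [0,0,-0.27]
  turn:
    - [0,0,0]
    - [0,0,0]
    - [0,0,0]
    - [0,0,0]
    - [0,0,0]
    - [0,0,0]
    - [0,0,0]
    - [0,0,0]

```text
clock: 14.5
tcp_pos: [0.5645, -0.2046, 0.2081]
orientation: [2.016, 2.404, 0.002]
contact_force: [-0.4, -0.2, -0.8]
grip_width: 0.0247
```

```bash
python3 go.py .706 .049 .2 10.4
```

```text
offset [0.4502 0.3669 0.0166] turn [ 0.0024  0.0013 -0.0044] p [ 0.5645 -0.2046  0.2081]
```

Request:
carry_out:
  offset:
    - [0.01,0.04,0]
    - [0.03,0.09,0]
    - [0.07,0.15,0]
    - [0.12,0.21,0]
    - [0.18,0.27,0]
    - [0.25,0.32,0]
    - [0.32,0.35,0]
    - [0.38,0.367,0]
  turn:
    - [0,0,0]
    - [0,0,0]
    - [0,0,0]
    - [0,0,0]
    - [0,0,0]
    - [0,0,0]
    - [0,0,0]
    - [0,0,0]

```text
clock: 15.3
tcp_pos: [0.7105, 0.0176, 0.2032]
orientation: [-2.015, -2.407, 0.002]
contact_force: [0.3, -0.0, -0.5]
grip_width: 0.0247
```

Request:
carry_out:
  offset:
    - [0.04,0,0]
    - [0.06,0,0]
    - [0.07,0,0.02]
    - [0.07,0,0.07]
    - [0.07,0,0.13]
    - [0.07,0,0.19]
    - [0.07,0,0.23]
    - [0.07,0,0.24]
  turn:
    - [0,0,0]
    - [0,0,0]
    - [0,0,0]
    - [0,0,0]
    - [0,0,0]
    - [0,0,0]
    - [0,0,0]
    - [0,0,0]

```text
clock: 16.1
tcp_pos: [0.7024, 0.0457, 0.0818]
orientation: [-2.02, -2.402, 0.009]
contact_force: [-0.4, -0.6, -0.8]
grip_width: 0.0244
```

Request:
carry_out:
  offset:
    - [0,0,0.006]
    - [0,0,0.012]
    - [0,0,0.017]
    - [0,0,0.021]
    - [0,0,0.023]
    - [0,0,0.023]
  turn:
    - [0,0,0]
    - [0,0,0]
    - [0,0,0]
    - [0,0,0]
    - [0,0,0]
    - [0,0,0]

```text
clock: 16.7
tcp_pos: [0.7048, 0.0492, 0.0744]
orientation: [2.019, 2.407, 0.0]
contact_force: [-0.4, -0.6, -0.3]
grip_width: 0.0246
```

Request:
carry_out:
  offset:
    - [0,0,0.003]
    - [0,0,0.005]
    - [0,0,0.006]
    - [0,0,0.006]
  turn:
    - [0,0,0]
    - [0,0,0]
    - [0,0,0]
    - [0,0,0]

```text
clock: 17.1
tcp_pos: [0.7047, 0.0491, 0.0711]
orientation: [-2.019, -2.407, 0.0]
contact_force: [0.6, -0.1, -0.7]
grip_width: 0.0247
```

Request:
carry_out:
  offset:
    - [0,0,0.001]
    - [0,0,0.002]
    - [0,0,0.002]
  turn:
    - [0,0,0]
    - [0,0,0]
    - [0,0,0]

```text
clock: 17.4
tcp_pos: [0.7048, 0.0492, 0.0703]
orientation: [2.019, 2.407, 0.0]
contact_force: [-0.5, 0.1, -0.8]
grip_width: 0.0246
```

Request:
carry_out:
  offset:
    - [0,0,0.001]
    - [0,0,0.002]
    - [0,0,0.002]
  turn:
    - [0,0,0]
    - [0,0,0]
    - [0,0,0]

```text
clock: 17.7
tcp_pos: [0.7052, 0.0492, 0.0702]
orientation: [2.018, 2.406, 0.001]
contact_force: [-2.0, -0.0, 5.9]
grip_width: 0.0244
```

Request:
carry_out:
  offset:
    - [0,0,0]
    - [0,0,0]
    - [0,0,0]
    - [0,0,0]
    - [0,0,0]
    - [0,0,-0.03]
    - [0,0,-0.11]
    - [0,0,-0.2]
  turn:
    - [0,0,0]
    - [0,0,0]
    - [0,0,0]
    - [0,0,0]
    - [0,0,0]
    - [0,0,0]
    - [0,0,0]
    - [0,0,0]
  hand: 0

```text
clock: 18.5
tcp_pos: [0.7038, 0.0489, 0.1698]
orientation: [-2.017, -2.406, 0.003]
contact_force: [1.0, -0.5, 0.7]
grip_width: 0.0855
```

```bash
cat > e.py <<'E'
from h import *
np.set_printoptions(precision=4,suppress=True)
for c in ["top","side"]:
    f=imaging.grab_frame(c)
    for q in ["white_mid","milky_mid","amber_mid","red_cap_mid","red_band_mid"]:
        for d in look_for(q,c)[:1]: print(c,q,round(d["score"],2),world(f,d["xyz"]),pix(f,world(f,d["xyz"])).round())
E
python3 e.py; python3 d.py y2; python3 go.py .5945 -.1795 .18 10
```

```text
top white_mid 0.64 [ 0.591  -0.1792  0.0535] [322. 203.]
top red_band_mid 0.49 [ 0.5387 -0.3013  0.0589] [376. 232.]
side white_mid 0.62 [ 0.5858 -0.189   0.0423] [297. 235.]
side milky_mid 0.56 [0.6982 0.0366 0.0496] [337. 171.]
side amber_mid 0.77 [0.6852 0.0961 0.0531] [327. 158.]
side red_cap_mid 0.56 [ 0.6607 -0.0755  0.0402] [328. 202.]
side red_band_mid 0.71 [ 0.5425 -0.3091  0.04  ] [278. 280.]
offset [-0.4119 -0.2965 -0.0224] turn [-0.0005 -0.0001  0.0004] p [0.7046 0.0491 0.1687]
```

View pics/y2.png

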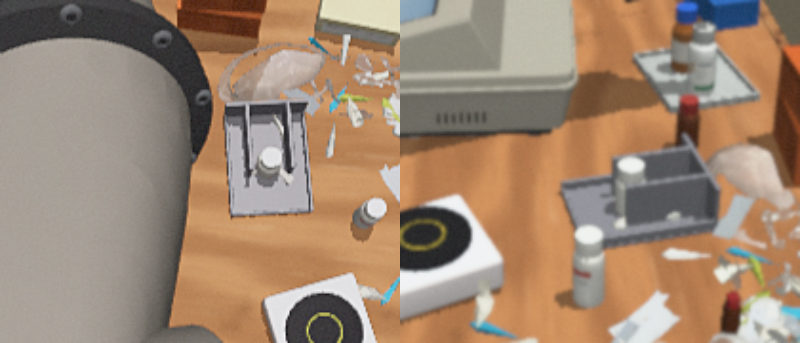

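Both tall bottles stand upright on the tray and the white one has a free front. Going for it with the jaws pre-closed to about 60 mm.

Request:
carry_out:
  offset:
    - [-0.05,-0.02,-0.04]
    - [-0.12,-0.05,-0.07]
    - [-0.19,-0.1,-0.07]
    - [-0.26,-0.16,-0.06]
    - [-0.33,-0.22,-0.04]
    - [-0.38,-0.27,-0.03]
    - [-0.412,-0.296,-0.022]
    - [-0.412,-0.296,-0.022]
  turn:
    - [0,0,0]
    - [0,0,0]
    - [0,0,0]
    - [0,0,0]
    - [0,0,0]
    - [0,0,0]
    - [0,0,0]
    - [0,0,0]
  hand: 0.3

```text
clock: 20.0
tcp_pos: [0.5925, -0.184, 0.1793]
orientation: [-2.026, -2.4, 0.005]
contact_force: [-0.7, -0.1, 0.5]
grip_width: 0.06
```

```bash
python3 - <<'E'
from h import *
f=imaging.grab_frame("wrist");save(f,"w3");print(r.get_obs()["grip_width"],tool()[0])
E
python3 go.py .5943 -.1795 .024 10
```

```text
0.05979854590547361 [ 0.59408749 -0.18122855  0.17994108]
offset [0.0034 0.0013 0.3119] turn [-0.0005  0.0002 -0.0019] p [ 0.5941 -0.1812  0.1799]
```

View pics/w3.png

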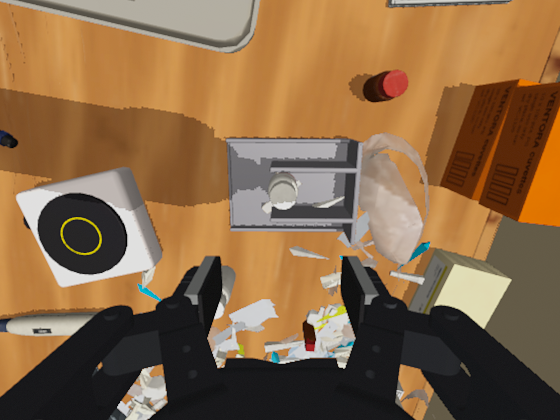

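The white cap at (281,189) lies on the jaw centre line (column 281) and the bay is aligned with the tool.

Request:
carry_out:
  offset:
    - [0,0,0.05]
    - [0,0,0.11]
    - [0,0,0.17]
    - [0,0,0.2]
    - [0,0,0.22]
    - [0,0,0.24]
    - [0,0,0.26]
    - [0,0,0.26]
  turn:
    - [0,0,0]
    - [0,0,0]
    - [0,0,0]
    - [0,0,0]
    - [0,0,0]
    - [0,0,0]
    - [0,0,0]
    - [0,0,0]

```text
clock: 20.85
tcp_pos: [0.5945, -0.1794, 0.0494]
orientation: [-2.018, -2.406, 0.001]
contact_force: [-0.6, -0.8, 0.4]
grip_width: 0.06
```

Request:
carry_out:
  offset:
    - [0,0,0.01]
    - [0,0,0.02]
    - [0,0,0.03]
    - [0,0,0.04]
    - [0,0,0.05]
    - [0,0,0.05]
  turn:
    - [0,0,0]
    - [0,0,0]
    - [0,0,0]
    - [0,0,0]
    - [0,0,0]
    - [0,0,0]

```text
clock: 21.45
tcp_pos: [0.5943, -0.1794, 0.0243]
orientation: [-2.018, -2.406, 0.001]
contact_force: [-0.4, 0.5, -1.3]
grip_width: 0.0597
```

Request:
carry_out:
  offset:
    - [0,0,0]
    - [0,0,0]
    - [0,0,0]
    - [0,0,0]
    - [0,0,0]
    - [0,0,0]
    - [0,0,0]
    - [0,0,0]
  turn:
    - [0,0,0]
    - [0,0,0]
    - [0,0,0]
    - [0,0,0]
    - [0,0,0]
    - [0,0,0]
    - [0,0,0]
    - [0,0,0]
  hand: 1
  force: 25

```text
clock: 22.25
tcp_pos: [0.5951, -0.1796, 0.0255]
orientation: [2.019, 2.407, 0.0]
contact_force: [-1.7, 0.4, 4.1]
grip_width: 0.0268
```

The width of 26.8 mm suggests the pads are on the shoulder, so I'll re-grip 8 mm lower on the body.

Request:
carry_out:
  offset:
    - [0,0,0]
    - [0,0,0]
    - [0,0,0]
    - [0,0,0]
    - [0,0,0.006]
    - [0,0,0.012]
    - [0,0,0.016]
    - [0,0,0.016]
  turn:
    - [0,0,0]
    - [0,0,0]
    - [0,0,0]
    - [0,0,0]
    - [0,0,0]
    - [0,0,0]
    - [0,0,0]
    - [0,0,0]
  hand: 0.3

```text
clock: 23.05
tcp_pos: [0.5946, -0.1794, 0.0167]
orientation: [-2.018, -2.407, 0.001]
contact_force: [0.2, -0.5, -0.4]
grip_width: 0.0595
```

Request:
carry_out:
  offset:
    - [0,0,0]
    - [0,0,0]
    - [0,0,0]
    - [0,0,0]
    - [0,0,0]
    - [0,0,0]
    - [0,0,0]
    - [0,0,0]
  turn:
    - [0,0,0]
    - [0,0,0]
    - [0,0,0]
    - [0,0,0]
    - [0,0,0]
    - [0,0,0]
    - [0,0,0]
    - [0,0,0]
  hand: 1
  force: 25

```text
clock: 23.85
tcp_pos: [0.595, -0.1795, 0.0174]
orientation: [2.019, 2.407, 0.0]
contact_force: [-2.2, 0.7, 5.2]
grip_width: 0.0281
```

Request:
carry_out:
  offset:
    - [0,0,-0.01]
    - [0,0,-0.03]
    - [0,0,-0.07]
    - [0,0,-0.13]
    - [0,0,-0.19]
    - [0,0,-0.25]
    - [0,0,-0.28]
    - [0,0,-0.28]
  turn:
    - [0,0,0]
    - [0,0,0]
    - [0,0,0]
    - [0,0,0]
    - [0,0,0]
    - [0,0,0]
    - [0,0,0]
    - [0,0,0]

```text
clock: 24.65
tcp_pos: [0.5964, -0.1798, 0.1598]
orientation: [2.016, 2.404, 0.003]
contact_force: [0.1, -0.2, -1.0]
grip_width: 0.028
```

```bash
python3 go.py .4018 -.2564 .11 10
python3 - <<'E'
from h import *
f=imaging.grab_frame("side")
cv2.imwrite('pics/x4.png',cv2.resize(np.ascontiguousarray(f["pixels"][120:300,180:400,::-1]),None,fx=2,fy=2,interpolation=2))
E
```

```text
offset [-0.083  -0.4104  0.098 ] turn [0.0028 0.0014 0.0001] p [ 0.5964 -0.1798  0.1598]
```

View pics/x4.png

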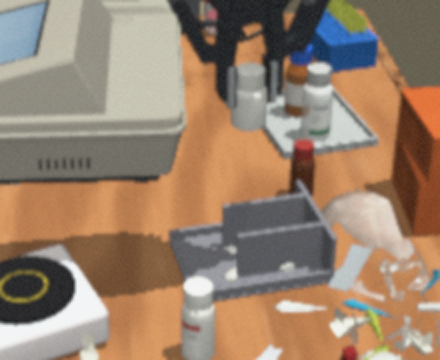

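White is held upright and the nook is empty. Moving to the plate.

Request:
carry_out:
  offset:
    - [-0.008,-0.04,0]
    - [-0.02,-0.1,0]
    - [-0.034,-0.17,0]
    - [-0.05,-0.24,0.01]
    - [-0.062,-0.31,0.03]
    - [-0.074,-0.37,0.06]
    - [-0.083,-0.41,0.09]
    - [-0.083,-0.41,0.098]
  turn:
    - [0,0,0]
    - [0,0,0]
    - [0,0,0]
    - [0,0,0]
    - [0,0,0]
    - [0,0,0]
    - [0,0,0]
    - [0,0,0]

```text
clock: 25.5
tcp_pos: [0.3947, -0.2565, 0.105]
orientation: [-2.019, -2.398, 0.004]
contact_force: [-0.6, -0.2, -0.8]
grip_width: 0.028
```

Request:
carry_out:
  offset:
    - [0,0,0]
    - [0,0,0.02]
    - [0,0,0.05]
    - [0,0,0.075]
    - [0,0,0.085]
    - [0,0,0.085]
  turn:
    - [0,0,0]
    - [0,0,0]
    - [0,0,0]
    - [0,0,0]
    - [0,0,0]
    - [0,0,0]

```text
clock: 26.1
tcp_pos: [0.4002, -0.2554, 0.0648]
orientation: [-2.017, -2.407, -0.0]
contact_force: [-0.0, 0.2, -0.0]
grip_width: 0.0279
```

```bash
python3 go.py .4018 -.2564 .057 10
```

```text
offset [-0.0025  0.0028  0.0157] turn [-0.0006 -0.0009  0.0009] p [ 0.4002 -0.2554  0.0648]
```

Request:
carry_out:
  offset:
    - [-0.002,0.003,0.005]
    - [-0.002,0.003,0.009]
    - [-0.002,0.003,0.012]
    - [-0.002,0.003,0.014]
    - [-0.002,0.003,0.014]
  turn:
    - [0,0,0]
    - [0,0,0]
    - [0,0,0]
    - [0,0,0]
    - [0,0,0]

```text
clock: 26.6
tcp_pos: [0.4018, -0.2568, 0.0587]
orientation: [2.019, 2.407, -0.0]
contact_force: [0.3, 0.2, -1.0]
grip_width: 0.0281
```

Request:
carry_out:
  offset:
    - [0,0,0.001]
    - [0,0,0.002]
    - [0,0,0.002]
  turn:
    - [0,0,0]
    - [0,0,0]
    - [0,0,0]

```text
clock: 26.9
tcp_pos: [0.4019, -0.2568, 0.0577]
orientation: [-2.019, -2.407, 0.0]
contact_force: [0.3, 0.3, -1.1]
grip_width: 0.0276
```

Request:
carry_out:
  offset:
    - [0,0,0.001]
    - [0,0,0.002]
    - [0,0,0.002]
  turn:
    - [0,0,0]
    - [0,0,0]
    - [0,0,0]

```text
clock: 27.2
tcp_pos: [0.4019, -0.2569, 0.0573]
orientation: [2.019, 2.407, -0.001]
contact_force: [-2.6, 1.1, 8.6]
grip_width: 0.0279
```

Request:
carry_out:
  offset:
    - [0,0,0.001]
    - [0,0,0.001]
  turn:
    - [0,0,0]
    - [0,0,0]

```text
clock: 27.4
tcp_pos: [0.402, -0.2569, 0.0572]
orientation: [2.019, 2.407, -0.001]
contact_force: [-3.1, 2.2, 13.6]
grip_width: 0.0279
```

Request:
carry_out:
  offset:
    - [0,0,-0.002]
    - [0,0,-0.002]
  turn:
    - [0,0,0]
    - [0,0,0]

```text
clock: 27.6
tcp_pos: [0.4021, -0.2568, 0.0574]
orientation: [2.018, 2.407, 0.0]
contact_force: [-0.5, 0.5, 3.1]
grip_width: 0.0278
```

Request:
carry_out:
  offset:
    - [0,0,0]
    - [0,0,0]
    - [0,0,0]
    - [0,0,0]
    - [0,0,0]
    - [0,0,-0.03]
    - [0,0,-0.11]
    - [0,0,-0.2]
  turn:
    - [0,0,0]
    - [0,0,0]
    - [0,0,0]
    - [0,0,0]
    - [0,0,0]
    - [0,0,0]
    - [0,0,0]
    - [0,0,0]
  hand: 0

```text
clock: 28.4
tcp_pos: [0.4008, -0.256, 0.1573]
orientation: [-2.016, -2.405, -0.0]
contact_force: [0.7, -0.9, -0.1]
grip_width: 0.0856
```

Request:
carry_out:
  offset:
    - [0,0.03,-0.02]
    - [0,0.1,-0.05]
    - [0.03,0.18,-0.06]
    - [0.06,0.27,-0.06]
    - [0.1,0.36,-0.06]
    - [0.16,0.44,-0.06]
    - [0.22,0.5,-0.06]
    - [0.22,0.5,-0.06]
  turn:
    - [0,0,0]
    - [0,0,0]
    - [0,0,0]
    - [0,0,0]
    - [0,0,0]
    - [0,0,0]
    - [0,0,0]
    - [0,0,0]

```text
clock: 29.2
tcp_pos: [0.6319, -0.0964, 0.1872]
orientation: [-2.006, -2.416, -0.008]
contact_force: [-1.4, 0.5, 0.0]
grip_width: 0.0856
```

```bash
python3 go.py .7052 .0492 .2 10; python3 e.py
python3 - <<'E'
from h import *
T=imaging.grab_frame("top");S=imaging.grab_frame("side")
a=cv2.resize(T["pixels"][250:340,300:410],(400,327),interpolation=2);b=cv2.resize(S["pixels"][200:310,140:275],(400,327),interpolation=2)
cv2.imwrite('pics/y3.png',np.ascontiguousarray(np.hstack([a,b])[:,:,::-1]))
E
```

```text
offset [ 0.2594  0.1977 -0.0237] turn [ 0.002  -0.0031  0.0068] p [ 0.6319 -0.0964  0.1872]
top milky_mid 0.55 [0.696  0.0444 0.0589] [228. 148.]
top amber_mid 0.73 [0.6841 0.097  0.0613] [204. 150.]
side white_mid 0.73 [ 0.4011 -0.2707  0.0698] [189. 255.]
side milky_mid 0.91 [0.6971 0.0362 0.0501] [337. 171.]
side amber_mid 0.59 [0.6856 0.0989 0.0513] [327. 158.]
side red_cap_mid 0.61 [ 0.6614 -0.0777  0.0417] [329. 202.]
side red_band_mid 0.85 [ 0.545  -0.3111  0.0399] [280. 281.]
```

View pics/y3.png

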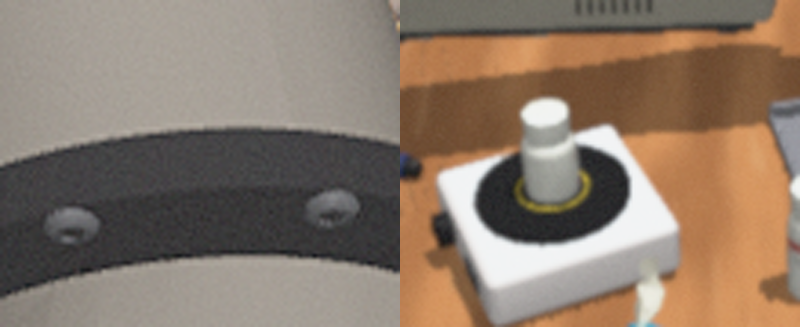

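White stands upright, centred on the yellow ring. Next is the milky bottle's return.

Request:
carry_out:
  offset:
    - [0.04,0.05,-0.02]
    - [0.1,0.1,-0.024]
    - [0.16,0.15,-0.024]
    - [0.22,0.18,-0.024]
    - [0.25,0.198,-0.024]
    - [0.259,0.198,-0.024]
    - [0.259,0.198,-0.024]
    - [0.259,0.198,-0.024]
  turn:
    - [0,0,0]
    - [0,0,0]
    - [0,0,0]
    - [0,0,0]
    - [0,0,0]
    - [0,0,0]
    - [0,0,0]
    - [0,0,0]

```text
clock: 30.7
tcp_pos: [0.7036, 0.037, 0.1991]
orientation: [2.021, 2.404, -0.003]
contact_force: [-0.1, 0.3, 0.4]
grip_width: 0.0857
```

```bash
python3 go.py .7052 .0492 .0705 10
```

```text
offset [0.024  0.0075 0.2571] turn [-0.0005  0.0012 -0.0015] p [0.7036 0.037  0.1991]
```

Request:
carry_out:
  offset:
    - [0.015,0.005,0.03]
    - [0.024,0.007,0.07]
    - [0.024,0.007,0.13]
    - [0.024,0.007,0.19]
    - [0.024,0.007,0.23]
    - [0.024,0.007,0.24]
    - [0.024,0.007,0.24]
  turn:
    - [0,0,0]
    - [0,0,0]
    - [0,0,0]
    - [0,0,0]
    - [0,0,0]
    - [0,0,0]
    - [0,0,0]

```text
clock: 31.4
tcp_pos: [0.7045, 0.0516, 0.0779]
orientation: [-2.019, -2.405, 0.003]
contact_force: [0.7, 0.0, 1.5]
grip_width: 0.0853
```

```bash
python3 go.py .7052 .0492 .0705 10
```

```text
offset [-0.005   0.0007  0.0149] turn [-0.0014 -0.     -0.0001] p [0.7045 0.0516 0.0779]
```

Request:
carry_out:
  offset:
    - [-0.002,0,0.005]
    - [-0.005,0,0.01]
    - [-0.005,0,0.014]
    - [-0.005,0,0.014]
  turn:
    - [0,0,0]
    - [0,0,0]
    - [0,0,0]
    - [0,0,0]

```text
clock: 31.8
tcp_pos: [0.7058, 0.0496, 0.0724]
orientation: [2.019, 2.406, 0.0]
contact_force: [0.3, 0.3, -0.1]
grip_width: 0.0851
```

Request:
carry_out:
  offset:
    - [0,0,0]
    - [0,0,0]
    - [0,0,0]
    - [0,0,0]
    - [0,0,0]
    - [0,0,0]
    - [0,0,0]
    - [0,0,0]
  turn:
    - [0,0,0]
    - [0,0,0]
    - [0,0,0]
    - [0,0,0]
    - [0,0,0]
    - [0,0,0]
    - [0,0,0]
    - [0,0,0]
  hand: 1
  force: 25

```text
clock: 32.6
tcp_pos: [0.7058, 0.0498, 0.0724]
orientation: [2.019, 2.407, 0.0]
contact_force: [-0.4, 0.4, 2.6]
grip_width: 0.0239
```

Request:
carry_out:
  offset:
    - [0,0,-0.01]
    - [0,0,-0.03]
    - [0,0,-0.07]
    - [0,0,-0.13]
    - [0,0,-0.19]
    - [0,0,-0.24]
    - [0,0,-0.27]
    - [0,0,-0.27]
  turn:
    - [0,0,0]
    - [0,0,0]
    - [0,0,0]
    - [0,0,0]
    - [0,0,0]
    - [0,0,0]
    - [0,0,0]
    - [0,0,0]

```text
clock: 33.4
tcp_pos: [0.707, 0.0502, 0.2101]
orientation: [2.017, 2.404, 0.005]
contact_force: [0.7, -0.4, -0.4]
grip_width: 0.0244
```

```bash
python3 go.py .564 -.2045 .2 10
```

```text
offset [-0.4518 -0.3703  0.0187] turn [0.0031 0.0002 0.0002] p [0.707  0.0502 0.2101]
```

Request:
carry_out:
  offset:
    - [-0.04,-0.01,0]
    - [-0.1,-0.04,0]
    - [-0.17,-0.09,0]
    - [-0.24,-0.15,0]
    - [-0.31,-0.22,0]
    - [-0.37,-0.28,0]
    - [-0.42,-0.33,0]
    - [-0.45,-0.37,0]
  turn:
    - [0,0,0]
    - [0,0,0]
    - [0,0,0]
    - [0,0,0]
    - [0,0,0]
    - [0,0,0]
    - [0,0,0]
    - [0,0,0]

```text
clock: 34.2
tcp_pos: [0.5591, -0.2086, 0.2051]
orientation: [-2.023, -2.4, 0.005]
contact_force: [0.3, -0.0, -0.5]
grip_width: 0.0243
```

Request:
carry_out:
  offset:
    - [0,0,0]
    - [0,0,0.04]
    - [0,0,0.1]
    - [0,0,0.15]
    - [0,0,0.19]
    - [0,0,0.2]
    - [0,0,0.2]
  turn:
    - [0,0,0]
    - [0,0,0]
    - [0,0,0]
    - [0,0,0]
    - [0,0,0]
    - [0,0,0]
    - [0,0,0]

```text
clock: 34.9
tcp_pos: [0.5617, -0.2037, 0.1058]
orientation: [-2.017, -2.405, 0.001]
contact_force: [0.1, 0.1, -0.2]
grip_width: 0.0244
```

```bash
python3 go.py .564 -.2045 .0735 10
```

```text
offset [-0.0024  0.0044  0.0646] turn [-0.0016 -0.001   0.0005] p [ 0.5617 -0.2037  0.1058]
```

Request:
carry_out:
  offset:
    - [-0.002,0.004,0.01]
    - [-0.002,0.004,0.025]
    - [-0.002,0.004,0.04]
    - [-0.002,0.004,0.05]
    - [-0.002,0.004,0.056]
    - [-0.002,0.004,0.06]
    - [-0.002,0.004,0.06]
  turn:
    - [0,0,0]
    - [0,0,0]
    - [0,0,0]
    - [0,0,0]
    - [0,0,0]
    - [0,0,0]
    - [0,0,0]

```text
clock: 35.6
tcp_pos: [0.5647, -0.2046, 0.077]
orientation: [-2.019, -2.407, 0.0]
contact_force: [-0.3, 0.0, -0.5]
grip_width: 0.0243
```

Request:
carry_out:
  offset:
    - [0,0,0.001]
    - [0,0,0.002]
    - [0,0,0.002]
  turn:
    - [0,0,0]
    - [0,0,0]
    - [0,0,0]

```text
clock: 35.9
tcp_pos: [0.5649, -0.2047, 0.0763]
orientation: [2.019, 2.407, 0.0]
contact_force: [0.5, -0.8, -0.3]
grip_width: 0.0244
```

Request:
carry_out:
  offset:
    - [0,-0.001,0.002]
    - [0,-0.001,0.004]
    - [0,-0.001,0.004]
  turn:
    - [0,0,0]
    - [0,0,0]
    - [0,0,0]

```text
clock: 36.2
tcp_pos: [0.5642, -0.2047, 0.0741]
orientation: [-2.019, -2.407, 0.0]
contact_force: [0.6, -0.6, -0.3]
grip_width: 0.0244
```

Request:
carry_out:
  offset:
    - [0,0,0.001]
    - [0,0,0.002]
    - [0,0,0.002]
  turn:
    - [0,0,0]
    - [0,0,0]
    - [0,0,0]

```text
clock: 36.5
tcp_pos: [0.5644, -0.2048, 0.0734]
orientation: [2.019, 2.407, -0.0]
contact_force: [0.4, -0.2, 0.4]
grip_width: 0.0244
```

Request:
carry_out:
  offset:
    - [0,0,0.001]
    - [0,0,0.0015]
    - [0,0,0.0015]
  turn:
    - [0,0,0]
    - [0,0,0]
    - [0,0,0]

```text
clock: 36.8
tcp_pos: [0.5647, -0.205, 0.0733]
orientation: [2.018, 2.406, -0.0]
contact_force: [-2.2, -0.7, 6.5]
grip_width: 0.0245
```

Contact. Releasing, then going back for amber.

Request:
carry_out:
  offset:
    - [0,0,-0.001]
    - [0,0,-0.001]
    - [0,0,-0.001]
    - [0,0,-0.001]
    - [0,0,-0.001]
    - [0,0,-0.03]
    - [0,0,-0.11]
    - [0,0,-0.2]
  turn:
    - [0,0,0]
    - [0,0,0]
    - [0,0,0]
    - [0,0,0]
    - [0,0,0]
    - [0,0,0]
    - [0,0,0]
    - [0,0,0]
  hand: 0

```text
clock: 37.6
tcp_pos: [0.5633, -0.2043, 0.1733]
orientation: [-2.017, -2.405, 0.001]
contact_force: [1.1, -1.0, 0.6]
grip_width: 0.0854
```

Request:
carry_out:
  offset:
    - [0.02,0.04,-0.03]
    - [0.06,0.1,-0.05]
    - [0.12,0.17,-0.05]
    - [0.19,0.23,-0.05]
    - [0.27,0.29,-0.05]
    - [0.35,0.33,-0.05]
    - [0.44,0.36,-0.05]
    - [0.5,0.37,-0.05]
  turn:
    - [0,0,0]
    - [0,0,0]
    - [0,0,0]
    - [0,0,0]
    - [0,0,0]
    - [0,0,0]
    - [0,0,0]
    - [0,0,0]

```text
clock: 38.4
tcp_pos: [0.7032, 0.0789, 0.1987]
orientation: [-2.014, -2.41, -0.004]
contact_force: [-1.0, 0.2, 0.3]
grip_width: 0.085
```

Request:
carry_out:
  offset:
    - [0,0,0]
    - [0,0,0]
  turn:
    - [0,0,0]
    - [0,0,0]

```text
clock: 38.6
tcp_pos: [0.7029, 0.0748, 0.1984]
orientation: [2.016, 2.409, 0.001]
contact_force: [0.2, -1.3, -0.3]
grip_width: 0.0855
```

```bash
python3 go.py .6948 .1072 .068 10; python3 d.py y4
```

```text
offset [ 0.0668 -0.0047  0.2608] turn [0.0004 0.     0.0017] p [0.7029 0.0748 0.1984]
```

View pics/y4.png

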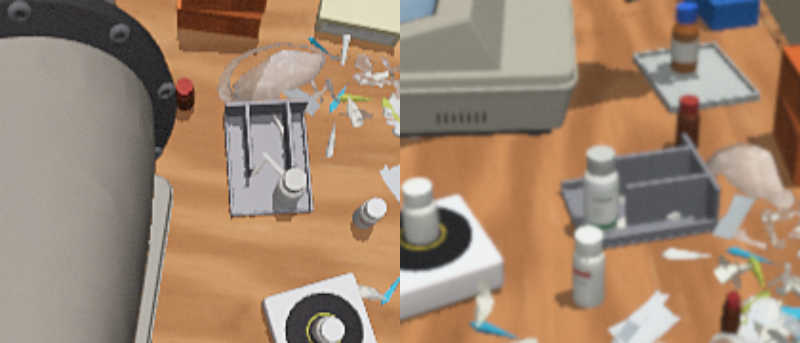

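Milky is upright back in its place and white is on the plate. Fetching amber.

Request:
carry_out:
  offset:
    - [0.03,-0.002,0.01]
    - [0.06,-0.005,0.04]
    - [0.067,-0.005,0.09]
    - [0.067,-0.005,0.15]
    - [0.067,-0.005,0.2]
    - [0.067,-0.005,0.23]
    - [0.067,-0.005,0.24]
    - [0.067,-0.005,0.24]
  turn:
    - [0,0,0]
    - [0,0,0]
    - [0,0,0]
    - [0,0,0]
    - [0,0,0]
    - [0,0,0]
    - [0,0,0]
    - [0,0,0]

```text
clock: 39.5
tcp_pos: [0.6942, 0.1067, 0.0768]
orientation: [-2.018, -2.407, 0.001]
contact_force: [0.0, -0.9, -0.2]
grip_width: 0.0855
```

```bash
python3 go.py .6948 .1072 .068 10
```

```text
offset [0.0007 0.0013 0.0176] turn [-0.0007 -0.0003  0.0006] p [0.6942 0.1067 0.0768]
```

Request:
carry_out:
  offset:
    - [0,0.001,0.006]
    - [0,0.001,0.012]
    - [0,0.001,0.016]
    - [0,0.001,0.016]
  turn:
    - [0,0,0]
    - [0,0,0]
    - [0,0,0]
    - [0,0,0]

```text
clock: 39.9
tcp_pos: [0.6952, 0.1062, 0.0695]
orientation: [2.019, 2.407, 0.0]
contact_force: [0.7, -0.5, -0.1]
grip_width: 0.0857
```

Request:
carry_out:
  offset:
    - [0,0,0]
    - [0,0,0]
    - [0,0,0]
    - [0,0,0]
    - [0,0,0]
    - [0,0,0]
    - [0,0,0]
    - [0,0,0]
  turn:
    - [0,0,0]
    - [0,0,0]
    - [0,0,0]
    - [0,0,0]
    - [0,0,0]
    - [0,0,0]
    - [0,0,0]
    - [0,0,0]
  hand: 1
  force: 25

```text
clock: 40.7
tcp_pos: [0.6952, 0.1064, 0.0696]
orientation: [2.019, 2.407, 0.0]
contact_force: [-0.5, -0.8, 2.0]
grip_width: 0.0242
```

Request:
carry_out:
  offset:
    - [0,0,-0.01]
    - [0,0,-0.03]
    - [0,0,-0.07]
    - [0,0,-0.13]
    - [0,0,-0.19]
    - [0,0,-0.24]
    - [0,0,-0.27]
    - [0,0,-0.27]
  turn:
    - [0,0,0]
    - [0,0,0]
    - [0,0,0]
    - [0,0,0]
    - [0,0,0]
    - [0,0,0]
    - [0,0,0]
    - [0,0,0]

```text
clock: 41.5
tcp_pos: [0.6965, 0.1069, 0.2074]
orientation: [2.017, 2.405, 0.006]
contact_force: [-0.2, -0.1, -0.3]
grip_width: 0.0245
```

```bash
python3 go.py .5555 -.1664 .2 10
```

```text
offset [-0.4891 -0.3729  0.013 ] turn [ 0.0032 -0.0001  0.0002] p [0.6965 0.1069 0.2074]
```

Request:
carry_out:
  offset:
    - [-0.04,-0.01,0]
    - [-0.1,-0.04,0]
    - [-0.17,-0.09,0]
    - [-0.25,-0.15,0]
    - [-0.33,-0.22,0]
    - [-0.4,-0.28,0]
    - [-0.46,-0.33,0]
    - [-0.49,-0.37,0]
  turn:
    - [0,0,0]
    - [0,0,0]
    - [0,0,0]
    - [0,0,0]
    - [0,0,0]
    - [0,0,0]
    - [0,0,0]
    - [0,0,0]

```text
clock: 42.3
tcp_pos: [0.5528, -0.1714, 0.2027]
orientation: [-2.023, -2.401, 0.004]
contact_force: [0.2, -0.2, 0.1]
grip_width: 0.0246
```

Request:
carry_out:
  offset:
    - [0,0,0]
    - [0,0,0]
    - [0,0,0]
  turn:
    - [0,0,0]
    - [0,0,0]
    - [0,0,0]

```text
clock: 42.6
tcp_pos: [0.556, -0.1657, 0.2039]
orientation: [-2.016, -2.408, -0.001]
contact_force: [0.0, 0.1, -0.6]
grip_width: 0.0243
```

```bash
python3 go.py .5555 -.167 .0706 10
```

```text
offset [-0.0027 -0.0014  0.2665] turn [-0.0001 -0.0008  0.0015] p [ 0.556  -0.1657  0.2039]
```

Request:
carry_out:
  offset:
    - [-0.002,-0.001,0.03]
    - [-0.002,-0.001,0.08]
    - [-0.002,-0.001,0.14]
    - [-0.002,-0.001,0.19]
    - [-0.002,-0.001,0.22]
    - [-0.002,-0.001,0.24]
    - [-0.002,-0.001,0.25]
    - [-0.002,-0.001,0.25]
  turn:
    - [0,0,0]
    - [0,0,0]
    - [0,0,0]
    - [0,0,0]
    - [0,0,0]
    - [0,0,0]
    - [0,0,0]
    - [0,0,0]

```text
clock: 43.4
tcp_pos: [0.5556, -0.168, 0.0793]
orientation: [-2.018, -2.407, -0.0]
contact_force: [-0.1, -0.6, -0.9]
grip_width: 0.0245
```

```bash
python3 go.py .5555 -.167 .0706 10
```

```text
offset [0.002  0.0002 0.0174] turn [ 0.     -0.0001  0.0006] p [ 0.5556 -0.168   0.0793]
```

Request:
carry_out:
  offset:
    - [0.001,0,0.006]
    - [0.002,0,0.01]
    - [0.002,0,0.013]
    - [0.002,0,0.015]
    - [0.002,0,0.015]
  turn:
    - [0,0,0]
    - [0,0,0]
    - [0,0,0]
    - [0,0,0]
    - [0,0,0]

```text
clock: 43.9
tcp_pos: [0.5551, -0.1673, 0.072]
orientation: [2.019, 2.407, -0.0]
contact_force: [-0.2, -1.0, -0.5]
grip_width: 0.0245
```

Request:
carry_out:
  offset:
    - [0,0,0.001]
    - [0,0,0.002]
    - [0,0,0.002]
  turn:
    - [0,0,0]
    - [0,0,0]
    - [0,0,0]

```text
clock: 44.2
tcp_pos: [0.5551, -0.1673, 0.0709]
orientation: [2.019, 2.407, -0.0]
contact_force: [-0.6, -0.2, -1.0]
grip_width: 0.0244
```

Request:
carry_out:
  offset:
    - [0,0,0.001]
    - [0,0,0.002]
    - [0,0,0.002]
  turn:
    - [0,0,0]
    - [0,0,0]
    - [0,0,0]

```text
clock: 44.5
tcp_pos: [0.5554, -0.1674, 0.0705]
orientation: [2.019, 2.406, -0.0]
contact_force: [-1.8, 0.3, 5.4]
grip_width: 0.0244
```

Request:
carry_out:
  offset:
    - [0,0,-0.001]
    - [0,0,-0.001]
    - [0,0,-0.001]
    - [0,0,-0.001]
    - [0,0,-0.001]
    - [0,0,-0.03]
    - [0,0,-0.11]
    - [0,0,-0.2]
  turn:
    - [0,0,0]
    - [0,0,0]
    - [0,0,0]
    - [0,0,0]
    - [0,0,0]
    - [0,0,0]
    - [0,0,0]
    - [0,0,0]
  hand: 0

```text
clock: 45.3
tcp_pos: [0.5542, -0.1669, 0.1708]
orientation: [-2.017, -2.405, 0.001]
contact_force: [0.8, -0.6, -0.6]
grip_width: 0.0853
```

Request:
carry_out:
  offset:
    - [0,0,-0.06]
    - [0.05,0.02,-0.1]
    - [0.12,0.06,-0.1]
    - [0.2,0.11,-0.1]
    - [0.28,0.17,-0.1]
    - [0.36,0.22,-0.1]
    - [0.4,0.24,-0.1]
    - [0.4,0.24,-0.1]
  turn:
    - [0,0,0]
    - [0,0,0]
    - [0,0,0]
    - [0,0,0]
    - [0,0,0]
    - [0,0,0]
    - [0,0,0]
    - [0,0,0]

```text
clock: 46.1
tcp_pos: [0.6388, 0.0566, 0.2212]
orientation: [-2.009, -2.413, -0.005]
contact_force: [0.1, -0.4, 0.7]
grip_width: 0.0852
```

Request:
carry_out:
  offset:
    - [0,0,0]
    - [0,0,0]
  turn:
    - [0,0,0]
    - [0,0,0]

```text
clock: 46.3
tcp_pos: [0.6384, 0.0486, 0.2203]
orientation: [2.021, 2.404, -0.001]
contact_force: [-0.0, -0.4, 0.0]
grip_width: 0.0855
```

```bash
python3 - <<'E'
from h import *
T=imaging.grab_frame("top");S=imaging.grab_frame("side")
cv2.imwrite('pics/tf.png',np.ascontiguousarray(cv2.resize(T["pixels"][120:320,180:440],None,fx=3,fy=3,interpolation=2)[:,:,::-1]))
cv2.imwrite('pics/sf.png',np.ascontiguousarray(cv2.resize(S["pixels"][140:340,150:410],None,fx=3,fy=3,interpolation=2)[:,:,::-1]))
E
python3 e.py
```

```text
top white_mid 0.49 [ 0.4033 -0.2563  0.0922] [354. 292.]
top milky_mid 0.64 [ 0.5587 -0.2001  0.0685] [331. 217.]
top amber_mid 0.7 [ 0.5454 -0.1696  0.0744] [317. 221.]
top red_cap_mid 0.7 [ 0.6653 -0.068   0.0503] [276. 167.]
top red_band_mid 0.57 [ 0.5366 -0.2987  0.062 ] [375. 232.]
side white_mid 0.84 [ 0.4034 -0.2686  0.071 ] [190. 254.]
side milky_mid 0.95 [ 0.56   -0.2197  0.0525] [284. 241.]
side amber_mid 0.75 [ 0.5461 -0.1734  0.06  ] [274. 223.]
side red_cap_mid 0.72 [ 0.6608 -0.0764  0.0407] [328. 202.]
side red_band_mid 0.66 [ 0.6211 -0.2017  0.0228] [317. 247.]
```

View pics/tf.png

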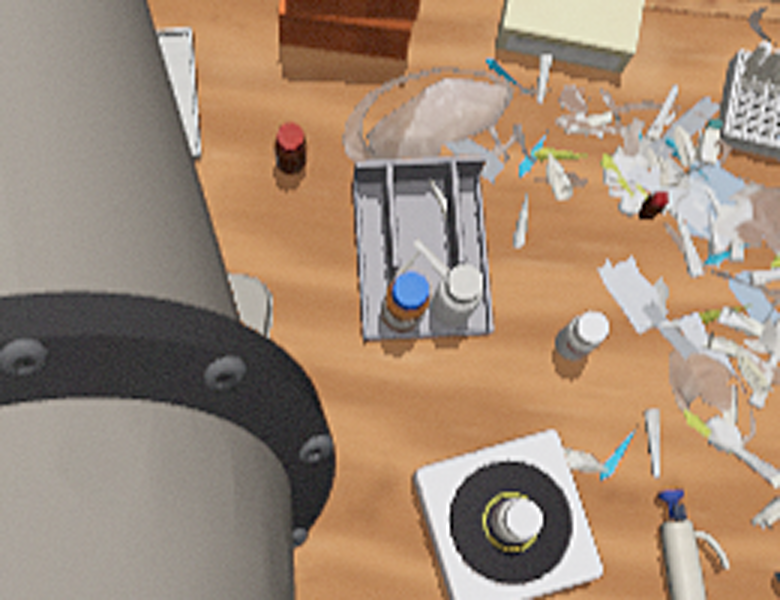

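View pics/sf.png

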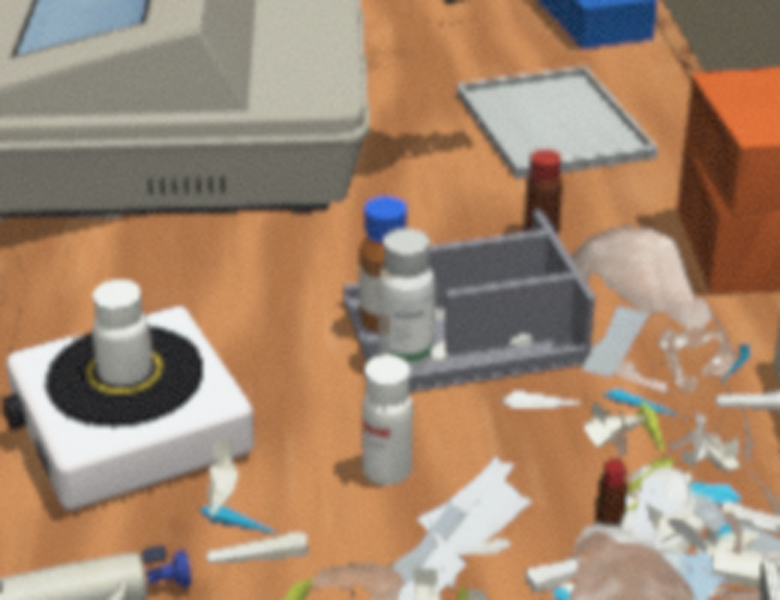

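Final views: the amber cap at (410,290) and milky cap at (463,285) are at their starting pixels. White is centred on the ring, and the vials are where they were.

```bash
python3 -c "
from bench import r
print(r.hand_in())"
```

```text
the job is handed in; nothing more can be done
None
```

The job is done and handed in at about 46 s on the robot's clock. I moved amber and then milky to the tray, stood the white bottle on the stirrer plate, then put milky and then amber back in the bay.

**Last checks:** In the final top and side pictures all three bottles stand upright. The white bottle sits centred on the yellow ring. Both tall bottles' caps are within a pixel or so of where they started. The two vials look unmoved, and the gripper is open and well clear.

**What went wrong or disagreed:**
- **Missed first grip:** My first close on the amber cap caught nothing. The shut fingertips sat about 14 mm higher than the given nose length implied. I gripped again 16 mm lower, with nothing disturbed.
- **White bottle re-gripped:** The first grip read 26.8 mm, which suggested its shoulder, so I took it again 8 mm lower on the body.
- **Force:** The highest reading I saw was about 14 N, when setting the white bottle on the plate. Those readings come only at the end of each move.
- **Network misfire:** In the last side picture the red-band vial was reported at the bay. The top picture and the side view itself show the vial in its place.

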